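# Load the stain bottles into the carrier

### The arm

A 7-joint arm with a two-finger parallel gripper is mounted at the origin on a cart in front of the work surface, level with it; the furniture and walls round the work are solid. World frame = base frame: x ahead of the robot, y to its left, z up, the work surface at z = 0. Lengths are in m, angles in rad, forces in N, time in s.
With the tool pointing down it reaches from about 0.35 to 0.9 m from the base axis. Payload 8.1 kg.
Tool frame: the origin (TCP) lies between the finger pads; the fingertips stand 11 mm ahead of it and the grasp point (between the pads) lies 8 mm behind it; z points along the fingers, y is the line along which they close (so a half turn about z gives the same grasp; the last joint's range is limited). The gripper opens to 92 mm and grips with 3 to 60 N. Pads are 19 mm wide; open, the fingers measure 130 mm over their backs; the gripper's body (75 mm by 190 mm) begins 47 mm behind the grasp point.
Start: joints at [-1.229, 0.434, 0.025, 1.573, -0.012, 1.134, -0.075], TCP at [0.269, 0.564, 0.209] pointing down, gripper open.
Joint ranges: [-2.62, 2.62], [-0.44, 2.09], [-1.27, 1.32], [0.08, 2.57], [-1.32, 4.46], [0.12, 2], [-2.74, 2.74]. Speed limits (rad/s): [2.22, 2.22, 3.01, 3.01, 3.14, 3.14, 3.14].

### API

Orientations are given as a rotation vector (axis times angle).
In Python, from cell import observe, get_image, camera_params, sign_off gives the robot as it stands.
- The arm moves only by the shell command python3 -m pendant 'ROWS' [FORCE]. ROWS is JSON, one flat list of numbers, 7 for each row, row after row: the shift along the tool's x, y, z in m, then the turn, a rotation vector about the tool's x, y, z in rad, then the finger opening in m, from 0 to 0.0918. In form: [dx, dy, dz, rx, ry, rz, jaw, dx, dy, dz, rx, ry, rz, jaw, ...]. A call has 1 to 10 rows; each row shifts and turns the commanded pose from where the row before left it, along the tool's axes as they then stand; what a row does not reach is not made up. A row lasts 1/8 s, in which the tool goes at most 62.5 mm and 10.7 degrees, less where a joint would pass 70% of its speed; a pose out of reach is approached as far as the arm can. A call is refused whole if a number of a shift passes 0.0625 or a number of a turn 0.188, either way. A call with a gripper value outside its range is refused whole. The fingers move at their own pace and stop on an object; FORCE is the grip in N (left out, the last holds). Time passes only in rows, so rows that do not move let the fingers close. It gives the time, the measured TCP pose, the force, the opening and the grip force at its end, in the units of the state.
- observe(): the state, without advancing time (a new reading comes with each control period).
- get_image(name): name is "scene" or "side" or "wrist"; returns the picture (400x640x3 uint8, red, green, blue); there is no depth.
- camera_params(name): a dict with "intrinsics" (3x3 intrinsics, pixels), "eye" and "rotation" of the camera in the world; the wrist camera has in their place "T_tool_cam" (4x4, takes a point from camera to tool coordinates, whose origin is the TCP and whose axes are the flange's). Camera axes: x right, y down, z forward; pixel columns grow to the right and rows downward; lengths in m; the calibration is good to about 2 mm. A picture is of the moment at which its call begins: read the wrist's pose just before it. camera_params takes no time and is no camera call.
- sign_off(): hands the job in; it is judged then, once.
The state is a dict: "clock": time; "joints": joint angles; "dq": joint speeds; "joint_efforts": joint torques, N m; "position": TCP position; "ee_rot": TCP orientation; "force": force on the tool from outside, world axes, zero at the start; "ft_torque": the same for the moment, N m; "width": opening from 0.0 (shut) to 1.0 (fully open); "gripper_force": force on a finger pad.
Only numpy, scipy, OpenCV 4.12 (cv2) and the standard library are available. Lean on these libraries where they do the work, as an engineer would, in place of code of your own. Each camera call takes 0.05 s, during which the arm holds its last target. There are 200 camera calls.

### The job

Put the two brown stain bottles with broad screw caps that stand out on the open bench (not the one at the far back edge behind the tip box) into the empty cells at the two ends of the bottle carrier, one in each, standing upright. Set each bottle down inside its cell rather than dropping it in, and leave the little oil dropper standing in the middle cell.

Things in the scene. Friction and masses are not known exactly. Their poses are not given: they have to be found in the camera images.
- stain_bottle_a: loose stain bottle, 0.15 to 0.3 kg: upright brownish round bottle, body 52 mm across, straight-sided up to about 75 mm, 117 mm high with a black screw cap 28 mm across. Origin at the centre of its underside, z up. It starts on the worktop among a white nozzle bottle (58 mm across, 135 mm high) and a specimen cup (60 mm across, 66 mm high), centres at least 125 mm away
- stain_bottle_b: loose stain bottle, 0.13 to 0.27 kg: the same shape slightly smaller, body 50 mm across and straight-sided up to about 72 mm, 111 mm high with a blue screw cap 28 mm across. Origin at the centre of its underside, z up. It starts on the worktop like the other; which bottle stands where varies
- carrier: fixed grey open bottle carrier, 84 mm (its x) by 244 mm (its y), 280 mm over its end tabs; wall tops 45 mm above the worktop. 4 mm dividers make a row of three cells, 76x76 mm inside, centred at y = -80, 0, +80 mm; inner floor 7 mm above the worktop. Origin: its centre at worktop level, z up, +y to the robot's left within 0.35 rad. End cells empty; the middle one holds the oil dropper
- oil_dropper: loose small white dropper bottle with a red tip, 26 mm across, 66 mm high, 0.07 kg, standing in the middle cell of the carrier. Origin at the centre of its underside, z up. It stays there
Not all that is in view belongs to the job. What is shaped like the oil_dropper but blue or green is not meant. What is shaped like the stain_bottle_b but turquoise is not meant.

How it is judged:
By the outcome, as a careful person would: the job done as asked, in the order asked, and still so for the second after the job is handed in, with the robot touching nothing.
It also fails if it takes over 59 s, if anything falls off the work surface, if the arm or the gripper's body presses on something with over 40 N, if the wrist force passes 120 N, or if a joint passes its speed limit or range.

## Working session

There is one attempt and no reset: what is moved stays moved. The work goes in short steps, Python scripts to look and compute and a shell command to move; the robot and the scene stay as the last step left them, time stands still between calls to the robot, and variables do not carry over. Pictures are saved under pics/ and viewed, at most 10 in all, crops included, and the job is handed in when it is done.

```bash
mkdir -p pics; python3 - <<'E'
from cell import *
import cv2,numpy as np
np.set_printoptions(precision=4,suppress=True)
for n in("scene","side"):
    im=get_image(n);cv2.imwrite(f"pics/{n}0.png",im[:,:,::-1])
    p=camera_params(n);print(n,{k:np.array(v).tolist() for k,v in p.items()})
print(camera_params("wrist"));print(observe())
E
```

```text
scene {'intrinsics': [[388.67223760255615, 0.0, 318.40539834493256], [0.0, 388.67223760255615, 198.39625924474524], [0.0, 0.0, 1.0]], 'eye': [-0.03529205551631091, 0.539295303096935, 0.6156681368857956], 'rotation': [-0.9737660238566078, 2.3377467996897976, -1.1970997325741868]}
side {'intrinsics': [[429.77613902980505, 0.0, 320.31089764283587], [0.0, 429.77613902980505, 197.59294003641716], [0.0, 0.0, 1.0]], 'eye': [0.5552740322865365, -0.8245227289910204, 0.732509679012153], 'rotation': [-2.2904242881161974, -0.022322810759012397, 0.03691208788421302]}
{'intrinsics': array([[351.0219,   0.    , 316.3308],
       [  0.    , 351.0219, 199.9624],
       [  0.    ,   0.    ,   1.    ]]), 'T_tool_cam': array([[ 0.0014, -0.9644, -0.2645,  0.0692],
       [ 1.    ,  0.0013,  0.0004, -0.0011],
       [-0.0001, -0.2645,  0.9644, -0.1756],
       [ 0.    ,  0.    ,  0.    ,  1.    ]])}
{'clock': 0.1, 'joints': array([-1.2286,  0.4352,  0.025 ,  1.574 , -0.0116,  1.134 , -0.0751]), 'dq': array([ 0.0007, -0.0006,  0.0016, -0.0027,  0.0003,  0.0008,  0.    ]), 'joint_efforts': array([  0.0034, -66.9127,   0.9885, -31.5143,  -0.0604,   0.0374,
         0.0001]), 'position': array([0.2687, 0.5637, 0.2079]), 'ee_rot': array([-0.693 , -3.064 ,  0.0022]), 'force': array([-0.8233, -0.4919, -1.0174]), 'ft_torque': array([-0.0235,  0.0015,  0.0043]), 'gripper_force': 0.0, 'width': 1.003663010427158}
```

View pics/scene0.png

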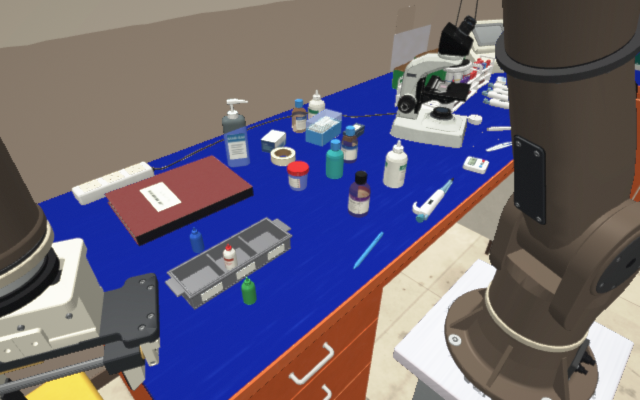

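View pics/side0.png

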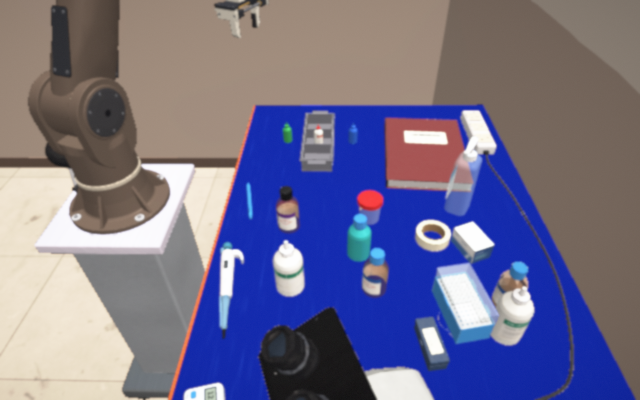

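The scene view shows three brown bottles: a black-capped one at (359,193), a blue-capped one at (349,143), and another blue-capped one at (300,115). The last stands behind the tip box, so it is excluded. The turquoise one at (335,160) is a decoy. In the side view the wanted bottles are at (288,210) and (375,272), with the excluded one at (513,285). The carrier is at scene (230,260) and side (319,140). I'll confirm this in enlarged crops.

```bash
python3 - <<'E'
import cv2,numpy as np
a=cv2.imread("pics/scene0.png");b=cv2.imread("pics/side0.png")
r=lambda i,x,y,w,h,s:cv2.resize(i[y:y+h,x:x+w],None,fx=s,fy=s,interpolation=cv2.INTER_CUBIC)
cv2.imwrite("pics/bot.png",np.hstack([r(a,320,115,80,110,5),r(b,270,180,130,110*130//80+1,400/130)[:550]]) if 0 else np.hstack([r(a,320,115,80,110,5),r(b,265,180,133,183,3)[:549].copy() if 0 else cv2.resize(b[180:310,270:400],(400,400))[:, :].copy() if 0 else r(b,300,180,1,1,1)]) if 0 else r(a,320,115,80,110,5))
cv2.imwrite("pics/bot.png",np.hstack([r(a,320,115,80,120,5),r(b,270,180,130,120,3)[:360].copy() if 0 else cv2.copyMakeBorder(r(b,270,180,130,120,3),0,240,0,0,cv2.BORDER_CONSTANT)]))
cv2.imwrite("pics/car.png",np.hstack([r(a,160,215,140,90,4),cv2.copyMakeBorder(r(b,290,100,60,80,4),0,40,0,0,cv2.BORDER_CONSTANT)]))
E
```

```text
(no output)
```

View pics/bot.png

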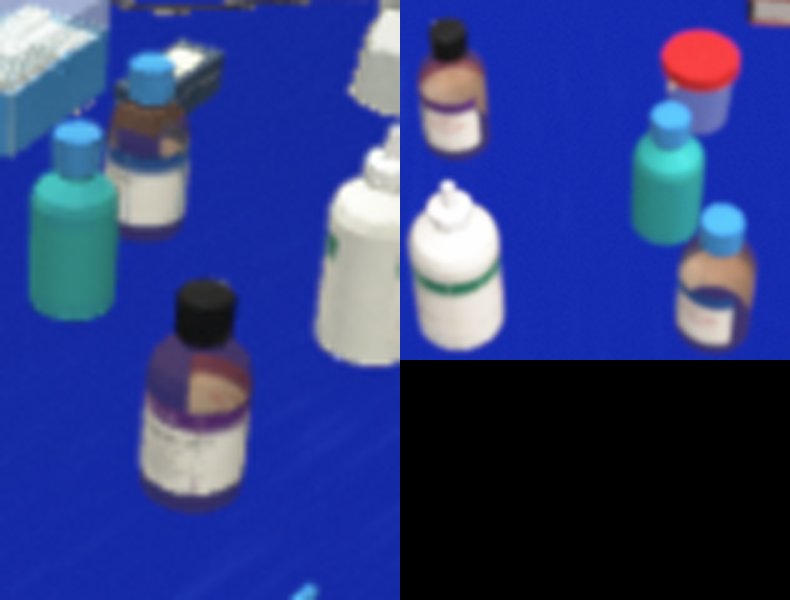

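View pics/car.png

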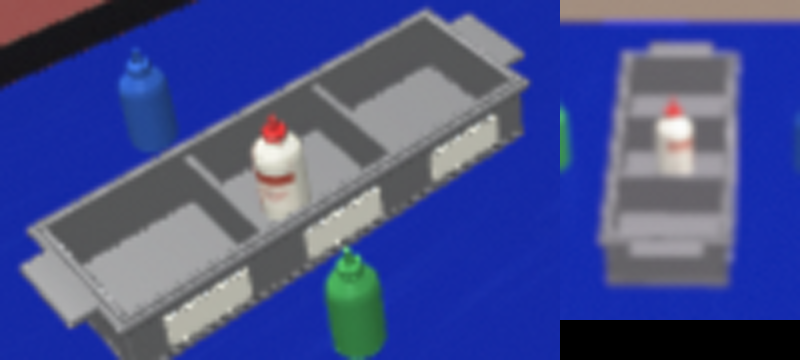

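Confirmed in the enlarged crops:
- **Black-capped brown bottle:** cap at scene (361.6,173) and side (286,189).
- **Blue-capped brown bottle:** cap at scene (350.4,127) and side (378,251.5).
- **Carrier:** rim corners are readable in both views. The end cells are empty and the dropper is in the middle.

Next I triangulate.

```bash
cat > h.py <<'E'
import numpy as np
from scipy.spatial.transform import Rotation as R
from cell import *
def ray(n,u,v,T=None):
    p=camera_params(n);d=np.linalg.solve(np.array(p["intrinsics"]),[u,v,1])
    if n=="wrist":
        M=np.array(p["T_tool_cam"]);Rw=R.from_rotvec(T[3:]).as_matrix()
        return np.array(T[:3])+Rw@M[:3,3],Rw@M[:3,:3]@d/np.linalg.norm(d)
    return np.array(p["eye"]),R.from_rotvec(p["rotation"]).as_matrix()@d/np.linalg.norm(d)
def tri(rs):
    A=[np.eye(3)-np.outer(d,d) for o,d in rs]
    X=np.linalg.solve(sum(A),sum(a@o for a,(o,d) in zip(A,rs)))
    return X,[round(float(np.linalg.norm(a@(X-o))),4) for a,(o,d) in zip(A,rs)]
def atz(r,z): o,d=r;return o+d*(z-o[2])/d[2]
E
python3 - <<'E'
from h import *
np.set_printoptions(precision=4,suppress=True)
P={"A":((361.6,173.2),(286.2,189)),"B":((350.4,127.4),(378,251.5)),"HL":((267,217.5),(333.7,160)),"LL":((292,235.5),(300.5,160.5)),"HH":((167,272.5),(334.5,113.2)),"LH":((190.5,297.5),(305,113)),
"drop":((228.3,246),(318.3,125.5)),"teal":((335.3,141.2),(359.5,217)),"cup":((298,169),(370,200))}
for k,(s,d) in P.items():
    a,b=ray("scene",*s),ray("side",*d);print(k,*tri([a,b]),"z.045",atz(a,.045)[:2],atz(b,.045)[:2])
for k,n,u,v in (("A","scene",358.4,217),("A","side",289,232.5),("B","scene",349.5,162.4),("B","side",374.5,296.5)): print(k,n,"front bottom edge",atz(ray(n,u,v),0))
E
```

```text
A [ 0.4461 -0.0959  0.118 ] [0.0007, 0.0007] z.045 [ 0.5158 -0.189 ] [ 0.4338 -0.0087]
B [ 0.6369 -0.2739  0.1127] [0.001, 0.001] z.045 [ 0.7259 -0.383 ] [ 0.6468 -0.2129]
HL [0.5506 0.1165 0.0417] [0.0012, 0.0012] z.045 [0.5457 0.119 ] [0.5515 0.1132]
LL [0.4614 0.1165 0.0408] [0.0, 0.0] z.045 [0.4578 0.1196] [0.462  0.1108]
HH [0.5528 0.3671 0.0406] [0.0, 0.0] z.045 [0.5483 0.3684] [0.5528 0.3596]
LH [0.4609 0.3668 0.0428] [0.0013, 0.0013] z.045 [0.4606 0.3677] [0.4603 0.3613]
drop [0.5058 0.2508 0.0675] [0.0003, 0.0003] z.045 [0.5276 0.2389] [0.5044 0.2877]
teal [ 0.6068 -0.1779  0.1127] [0.0005, 0.0005] z.045 [ 0.6939 -0.2745] [ 0.6119 -0.1078]
cup [ 0.6376 -0.0641  0.0584] [0.0002, 0.0002] z.045 [ 0.6535 -0.0786] [ 0.6395 -0.0486]
A scene front bottom edge [ 0.4316 -0.0806  0.    ]
A side front bottom edge [ 0.4467 -0.1153  0.    ]
B scene front bottom edge [ 0.6255 -0.2678  0.    ]
B side front bottom edge [ 0.6368 -0.295   0.    ]
```

Measured heights are 118 and 113 mm for the caps and 41 to 43 mm for the rim, against 117, 111 and 45 mm in the text, so they agree. The carrier centre is at about (0.506, 0.242) with yaw near 0, which puts the end cells at y ≈ 0.162 and 0.322. I'll grasp the bodies at 74 mm (A) and 69 mm (B). That keeps the fingertips above the rim and the palm above the caps. I'll turn the closing line along world x first.

```bash
cat > to.py <<'E'
import sys
from h import *
s=observe();p=np.array(s["position"]);Rt=R.from_rotvec(s["ee_rot"])
G=R.from_matrix(np.array([[0,1,0],[1,0,0],[0,0,-1.]]))
t=np.array([float(x) for x in sys.argv[1:4]])
print("t",round(s["clock"],2),"p",p.round(4),"d_tool",(Rt.inv().apply(t-p)).round(4),"rot",(Rt.inv()*G).as_rotvec().round(4),"F",np.array(s["force"]).round(1),"w",round(s["width"]*.0918,4),"g",round(s["gripper_force"],1))
E
python3 -m pendant '[0,0,0,0,0,0.18,0.0918, 0,0,0,0,0,0.18,0.0918, 0,0,0,0,0,0.18,0.0918, 0,0,0,0,0,0.18,0.0918, 0,0,0,0,0,0.18,0.0918, 0,0,0,0,0,0.18,0.0918, 0,0,0,0,0,0.04,0.0918, 0,0,0,0,0,0,0.0918]' 20; python3 to.py .446 -.096 .2
```

```text
clock: 1.1
position: [0.2688, 0.5641, 0.2084]
ee_rot: [2.211, 2.231, -0.001]
force: [0.6, 0.3, 0.2]
width: 0.999
gripper_force: 0.0
t 1.1 p [0.2688 0.5641 0.2084] d_tool [-0.6617  0.1713  0.0087] rot [-0.      0.0005  0.009 ] F [0.6 0.3 0.2] w 0.0917 g 0.0
```

```bash
python3 -m pendant '[-0.05,0.015,0,0,0,0.009,0.0918, -0.05,0.015,0,0,0,0,0.0918, -0.05,0.015,0,0,0,0,0.0918, -0.05,0.015,0,0,0,0,0.0918, -0.05,0.015,0,0,0,0,0.0918, -0.05,0.015,0,0,0,0,0.0918, -0.05,0.015,0,0,0,0,0.0918, -0.05,0.015,0,0,0,0,0.0918, -0.05,0.015,0,0,0,0,0.0918, -0.05,0.015,0,0,0,0,0.0918]' >/dev/null; python3 to.py .446 -.096 .2
```

```text
t 2.35 p [0.4182 0.0622 0.209 ] d_tool [-0.1582  0.0277  0.0089] rot [ 0.0009 -0.0006  0.0004] F [ 1.4 -0.1  0.1] w 0.0922 g 0.0
```

```bash
python3 -m pendant '[-0.05,0.009,0,0,0,0,0.0918, -0.05,0.009,0,0,0,0,0.0918, -0.04,0.009,0,0,0,0,0.0918, -0.018,0,0,0,0,0,0.0918, 0,0,0,0,0,0,0.0918, 0,0,0,0,0,0,0.0918]' >/dev/null; python3 to.py .446 -.096 .066; python3 - <<'E'
from h import *
import cv2
s=observe();np.save("w1.npy",np.r_[s["position"],s["ee_rot"]])
cv2.imwrite("pics/w1.png",get_image("wrist")[:,:,::-1])
E
```

```text
t 3.1 p [ 0.4443 -0.0932  0.2086] d_tool [-0.0028  0.0017  0.1425] rot [-0.0002 -0.0005 -0.001 ] F [-0.1 -0.6 -0.6] w 0.0919 g 0.0
```

View pics/w1.png

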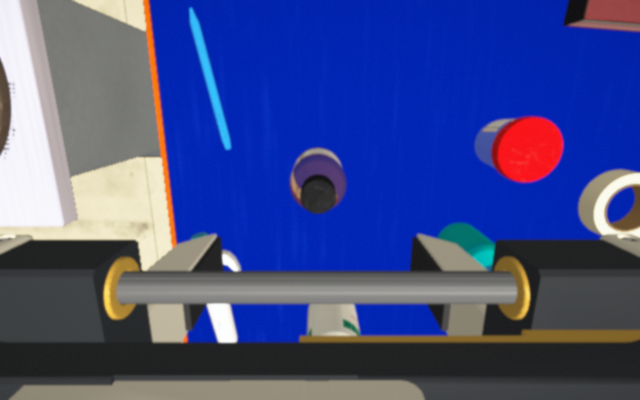

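The wrist view shows the black cap at (318.5,195), between the fingers. I'll cross-check its position.

```bash
python3 -c "
from h import *
print(atz(ray('wrist',318.5,195,np.load('w1.npy')),.117))"
python3 -m pendant '[-0.002,0.0015,0.03,0,0,0,0.0918, 0,0,0.03,0,0,0,0.0918, 0,0,0.03,0,0,0,0.0918]'; python3 to.py .446 -.096 .066
```

```text
[ 0.44728449 -0.09313171  0.117     ]
clock: 3.52
position: [0.4461, -0.0948, 0.1178]
ee_rot: [-2.221, -2.221, -0.001]
force: [0.2, -0.3, 0.2]
width: 0.998
gripper_force: 0.0
t 3.52 p [ 0.4461 -0.0948  0.1178] d_tool [-0.0012 -0.0001  0.0518] rot [ 0.0004 -0.0005 -0.    ] F [ 0.2 -0.3  0.2] w 0.0916 g 0.0
```

```bash
python3 -m pendant '[0,0,0.02,0,0,0,0.0918, 0,0,0.02,0,0,0,0.0918, 0,0,0.011,0,0,0,0.0918, 0,0,0,0,0,0,0.0918, 0,0,0,0,0,0,0.04, 0,0,0,0,0,0,0.04, 0,0,0,0,0,0,0.04, 0,0,0,0,0,0,0.04]' 25; python3 to.py .446 -.096 .066
```

```text
clock: 4.53
position: [0.446, -0.0962, 0.0678]
ee_rot: [2.225, 2.218, 0.001]
force: [0.8, -0.0, 0.0]
width: 0.615
gripper_force: 0.0
t 4.53 p [ 0.446  -0.0962  0.0678] d_tool [ 0.0002 -0.      0.0018] rot [ 0.0005 -0.0001 -0.0031] F [ 0.8 -0.   0. ] w 0.0564 g 0.0
```

```bash
python3 -m pendant '[0,0,0.002,0,0,0,0.056, 0,0,0,0,0,0,0.04, 0,0,0,0,0,0,0.04, 0,0,0,0,0,0,0.04, 0,0,0,0,0,0,0.04]' 25; python3 to.py .446 -.096 .066
```

```text
clock: 5.15
position: [0.4458, -0.0962, 0.0656]
ee_rot: [-2.225, -2.218, 0.0]
force: [0.6, -0.1, -1.6]
width: 0.556
gripper_force: 25.0
t 5.15 p [ 0.4458 -0.0962  0.0656] d_tool [ 0.0002  0.0002 -0.0004] rot [-0.0002 -0.0001 -0.003 ] F [ 0.6 -0.1 -1.6] w 0.0511 g 25.0
```

```bash
python3 -m pendant '[0,0,-0.01,0,0,0,0.04, 0,0,-0.03,0,0,0,0.04, 0,0,-0.04,0,0,0,0.04, 0.02,0.005,-0.03,0,0,0,0.04, 0.04,0.005,0,0,0,0,0.04, 0.045,0.007,0,0,0,0,0.04, 0.045,0.007,0,0,0,0,0.04, 0.045,0.007,0,0,0,0,0.04, 0.045,0.007,0,0,0,0,0.04, 0.045,0.007,0,0,0,0,0.04]' >/dev/null; python3 to.py .506 .322 .175
```

```text
t 6.4 p [0.4919 0.19   0.1764] d_tool [0.1321 0.0137 0.0014] rot [ 0.0006 -0.0002 -0.0034] F [ 0.8  0.  -2.6] w 0.0512 g 25.0
```

```bash
python3 -m pendant '[0.045,0.007,0,0,0,0,0.04, 0.04,0.006,0,0,0,0,0.04, 0.03,0.002,0,0,0,0,0.04, 0.015,0,0,0,0,0,0.04, 0,0,0,0,0,0,0.04, 0,0,0,0,0,0,0.04]' ; python3 to.py .506 .322 .175; python3 - <<'E'
from h import *
import cv2
s=observe();np.save("w2.npy",np.r_[s["position"],s["ee_rot"]])
w=get_image("wrist");sc=get_image("scene")
cv2.imwrite("pics/w2.png",np.hstack([cv2.resize(w,(480,300)),cv2.resize(sc[170:320,140:300],(320,300))])[:,:,::-1])
cv2.imwrite("pics/w2full.png",w[:,:,::-1])
E
```

```text
clock: 7.15
position: [0.5073, 0.3167, 0.1758]
ee_rot: [2.227, 2.216, -0.001]
force: [-0.8, 0.3, -2.2]
width: 0.562
gripper_force: 25.0
t 7.15 p [0.5073 0.3167 0.1758] d_tool [ 0.0053 -0.0014  0.0008] rot [ 0.      0.0008 -0.005 ] F [-0.8  0.3 -2.2] w 0.0516 g 25.0
```

View pics/w2.png

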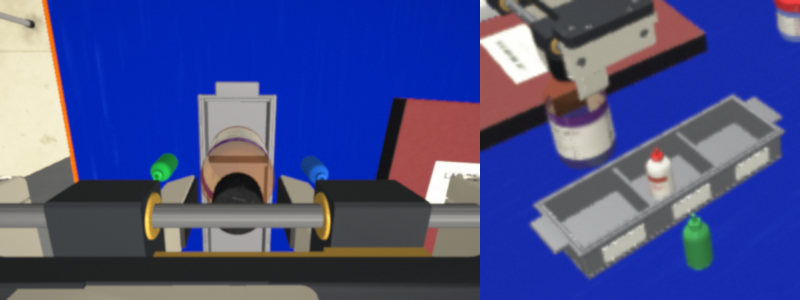

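The bottle is held upright above the carrier. In the wrist view the rim's far corners are at full-image (265.3,128) and (368,128). The bottle still has to move about 5 mm in +y.

```bash
python3 -c "
from h import *
T=np.load('w2.npy')
for u in (265.3,368): print(atz(ray('wrist',u,128,T),.045).round(4))"
python3 -m pendant '[0.005,-0.001,0.02,0,0,0,0.04, 0,0,0.02,0,0,0,0.04, 0,0,0,0,0,0,0.04]'; python3 to.py .506 .322 .0725
```

```text
[0.4651 0.366  0.045 ]
[0.5531 0.3657 0.045 ]
clock: 7.62
position: [0.5054, 0.3222, 0.1346]
ee_rot: [-2.226, -2.217, 0.004]
force: [0.8, -0.2, -1.7]
width: 0.561
gripper_force: 25.0
t 7.62 p [0.5054 0.3222 0.1346] d_tool [-0.      0.0008  0.0621] rot [-0.0022  0.0018 -0.0043] F [ 0.8 -0.2 -1.7] w 0.0515 g 25.0
```

```bash
python3 -m pendant '[0,0.002,0.02,0,0,0,0.04, 0,0,0.02,0,0,0,0.04, 0,0,0.012,0,0,0,0.04, 0,0,0.005,0,0,0,0.04, 0,0,0,0,0,0,0.04, 0,0,0,0,0,0,0.04]' | grep force; python3 to.py .5075 .323 .0725
```

```text
force: [-0.2, 0.4, -1.3]
gripper_force: 25.0
t 8.38 p [0.5086 0.3238 0.0793] d_tool [-0.0008 -0.0011  0.0068] rot [ 0.0009 -0.0007 -0.0031] F [-0.2  0.4 -1.3] w 0.0511 g 25.0
```

```bash
python3 -m pendant '[0,0,0.003,0,0,0,0.04, 0,0,0.002,0,0,0,0.04, 0,0,0.001,0,0,0,0.04, 0,0,0,0,0,0,0.04]' | grep force; python3 to.py .5075 .323 .0725
```

```text
force: [-0.0, -0.3, -2.7]
gripper_force: 25.0
t 8.88 p [0.5081 0.3236 0.0726] d_tool [-0.0006 -0.0006  0.0001] rot [-0.      0.     -0.0031] F [-0.  -0.3 -2.7] w 0.0513 g 25.0
```

```bash
python3 -m pendant '[0,0,0.001,0,0,0,0.04, 0,0,0,0,0,0,0.04]' | grep -E "^force|pos";python3 -m pendant '[0,0,0.001,0,0,0,0.04, 0,0,0,0,0,0,0.04]' | grep -E "^force|pos"
```

```text
position: [0.5083, 0.3238, 0.0725]
force: [-2.8, -1.1, 8.0]
position: [0.5084, 0.3238, 0.0724]
force: [-5.7, -1.7, 17.0]
```

Contact with the floor at the expected height. I'll ease off and open.

```bash
python3 -m pendant '[0,0,-0.0015,0,0,0,0.04, 0,0,0,0,0,0,0.055, 0,0,0,0,0,0,0.065, 0,0,0,0,0,0,0.075, 0,0,0,0,0,0,0.075, 0,0,-0.01,0,0,0,0.075, 0,0,-0.03,0,0,0,0.08, 0,0,-0.05,0,0,0,0.0918, 0,0,-0.05,0,0,0,0.0918]' | grep -E "^force|pos"; python3 to.py .637 -.274 .208
```

```text
position: [0.5081, 0.3233, 0.2142]
force: [0.3, 0.1, -0.1]
t 10.5 p [0.5081 0.3233 0.2142] d_tool [-0.5968  0.131   0.0063] rot [ 0.0002  0.0001 -0.0035] F [ 0.3  0.1 -0.1] w 0.0907 g 0.0
```

```bash
python3 -m pendant '[-0.05,0.01,0,0,0,0,0.0918, -0.05,0.011,0,0,0,0,0.0918, -0.05,0.011,0,0,0,0,0.0918, -0.05,0.011,0,0,0,0,0.0918, -0.05,0.011,0,0,0,0,0.0918, -0.05,0.011,0,0,0,0,0.0918, -0.05,0.011,0,0,0,0,0.0918, -0.05,0.011,0,0,0,0,0.0918, -0.05,0.011,0,0,0,0,0.0918, -0.05,0.011,0,0,0,0,0.0918]' >/dev/null; python3 -m pendant '[-0.05,0.011,0,0,0,0,0.0918, -0.035,0.01,0,0,0,0,0.0918, -0.01,0,0,0,0,0,0.0918, 0,0,0,0,0,0,0.0918, 0,0,0,0,0,0,0.0918]' >/dev/null; python3 to.py .637 -.274 .208
python3 - <<'E'
from h import *
import cv2
s=observe();np.save("w3.npy",np.r_[s["position"],s["ee_rot"]])
w=get_image("wrist");sc=get_image("scene")
cv2.imwrite("pics/w3.png",np.hstack([cv2.resize(w,(480,300)),cv2.resize(sc[180:330,140:300],(320,300))])[:,:,::-1])
E
```

```text
t 12.38 p [ 0.6367 -0.2698  0.2123] d_tool [-0.0042  0.0004  0.0043] rot [ 0.0002 -0.0013 -0.0011] F [0.5 0.5 0.3] w 0.092 g 0.0
```

View pics/w3.png

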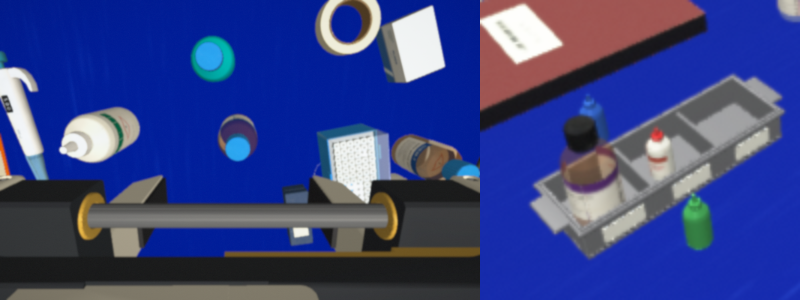

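Bottle A stands upright in its end cell and the dropper is still in place. B's cap is at wrist (317.3,198.7). The tip box edge is near wrist (424,176), so I'll check clearance to it, to the nozzle bottle and to the back items.

```bash
python3 -c "
from h import *
T=np.load('w3.npy');w=lambda u,v:ray('wrist',u/.75,v/.75,T)
print('B',atz(w(238,149),.111).round(4))
print('tip box near-corner', *[atz(w(u,v),z).round(3) for u,v in((318,137),(320,178)) for z in(.03,.07)])
print('box side', *[atz(ray('side',u,v),z).round(3) for u,v in((433,288),(452,268),(463,338)) for z in(0.0,.05)])
print('nozzle', tri([ray('scene',400,143),ray('side',287,243)]))
"
python3 to.py .637 -.274 .061
```

```text
B [ 0.6388 -0.2752  0.111 ]
tip box near-corner [ 0.75 -0.28  0.03] [ 0.738 -0.271  0.07 ] [ 0.758 -0.341  0.03 ] [ 0.745 -0.325  0.07 ]
box side [ 0.759 -0.272  0.   ] [ 0.745 -0.31   0.05 ] [ 0.809 -0.218  0.   ] [ 0.792 -0.26   0.05 ] [ 0.796 -0.386  0.   ] [ 0.779 -0.416  0.05 ]
nozzle (array([ 0.46217814, -0.27020323,  0.12965053]), [0.0026, 0.0026])
t 12.47 p [ 0.6367 -0.2699  0.2123] d_tool [-0.0043  0.0002  0.1513] rot [ 0.0003 -0.001  -0.0009] F [-0.1 -0.3 -0.4] w 0.092 g 0.0
```

Everything is clear: the box starts at x ≥ 0.738, and the fingers reach 0.70. Descending.

```bash
python3 -m pendant '[-0.0045,0.001,0.03,0,0,0,0.08, 0,0,0.03,0,0,0,0.08, 0,0,0.03,0,0,0,0.08, 0,0,0,0,0,0,0.08]' >/dev/null; python3 to.py .638 -.2745 .061; python3 -m pendant '[0,0,0.02,0,0,0,0.08, 0,0,0.02,0,0,0,0.08, 0,0,0.013,0,0,0,0.08, 0,0,0.004,0,0,0,0.08, 0,0,0,0,0,0,0.08]' >/dev/null;  python3 to.py .638 -.2745 .061
```

```text
t 12.97 p [ 0.6362 -0.2742  0.1201] d_tool [-0.0004  0.002   0.0591] rot [-0.0039 -0.0021 -0.0017] F [ 0.5  0.1 -0.2] w 0.0798 g 0.0
t 13.6 p [ 0.6373 -0.2765  0.0651] d_tool [0.002  0.0007 0.0041] rot [-0.0002  0.0001 -0.0032] F [ 0.1 -0.2  0. ] w 0.0799 g 0.0
```

```bash
python3 -m pendant '[0.0015,0.001,0.003,0,0,0,0.07, 0,0,0,0,0,0,0.06, 0,0,0,0,0,0,0.04, 0,0,0,0,0,0,0.04, 0,0,0,0,0,0,0.04, 0,0,0,0,0,0,0.04]' 25|grep grip;  python3 to.py .638 -.2745 .061
```

```text
gripper_force: 25.0
t 14.35 p [ 0.6383 -0.275   0.0623] d_tool [ 0.0005 -0.0003  0.0013] rot [ 0.0002  0.0001 -0.0032] F [0.  0.7 2.2] w 0.0492 g 25.0
```

```bash
python3 -m pendant '[0,0,-0.01,0,0,0,0.04, 0,0,-0.035,0,0,0,0.04, 0,0,-0.045,0,0,0,0.04, 0,0,-0.04,0,0,0,0.04, 0,0,-0.005,0,0,0,0.04, 0.03,-0.01,0,0,0,0,0.04, 0.045,-0.014,0,0,0,0,0.04, 0.045,-0.014,0,0,0,0,0.04, 0.045,-0.014,0,0,0,0,0.04, 0.045,-0.014,0,0,0,0,0.04]' >/dev/null;  python3 to.py .5075 .1635 .197; python3 -m pendant '[0.045,-0.014,0,0,0,0,0.04, 0.045,-0.014,0,0,0,0,0.04, 0.045,-0.014,0,0,0,0,0.04, 0.045,-0.013,0,0,0,0,0.04, 0.03,-0.01,0,0,0,0,0.04, 0.015,0,0,0,0,0,0.04, 0,0,0,0,0,0,0.04, 0,0,0,0,0,0,0.04]' >/dev/null;  python3 to.py .5075 .1635 .13
```

```text
t 15.6 p [ 0.5717 -0.0629  0.1962] d_tool [ 0.2262 -0.0648 -0.0006] rot [-0.0015 -0.0002 -0.0028] F [ 1.6  0.9 -3.1] w 0.0493 g 25.0
t 16.6 p [0.5091 0.1588 0.197 ] d_tool [ 0.0048 -0.0016  0.067 ] rot [ 0.      0.0009 -0.0053] F [ 0.9  0.1 -2.7] w 0.0492 g 25.0
```

```bash
python3 -m pendant '[0.0045,-0.0015,0.03,0,0,0,0.04, 0,0,0.035,0,0,0,0.04, 0,0,0,0,0,0,0.04, 0,0,0,0,0,0,0.04]' >/dev/null;  python3 to.py .5075 .1635 .0695; python3 - <<'E'
from h import *
import cv2
w=get_image("side");sc=get_image("scene")
cv2.imwrite("pics/p4.png",np.hstack([cv2.resize(w[80:200,260:380],(360,360)),cv2.resize(sc[170:320,140:300],(384,360))])[:,:,::-1])
E
```

```text
t 17.1 p [0.5082 0.1641 0.1332] d_tool [-0.0006 -0.0007  0.0637] rot [ 0.0012 -0.     -0.0049] F [ 0.2  0.9 -2.9] w 0.0489 g 25.0
```

View pics/p4.png

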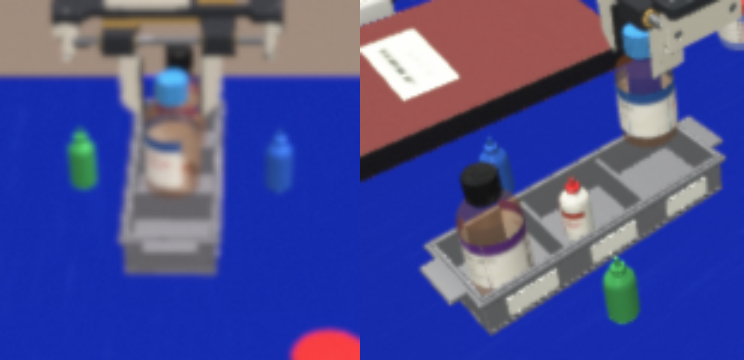

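Bottle B is upright over the near end cell, A stands in the far one, and the dropper hasn't moved. Lowering B.

```bash
python3 -m pendant '[0,0,0.02,0,0,0,0.04, 0,0,0.02,0,0,0,0.04, 0,0,0.012,0,0,0,0.04, 0,0,0.006,0,0,0,0.04, 0,0,0,0,0,0,0.04, 0,0,0,0,0,0,0.04]' >/dev/null; python3 to.py .5075 .1635 .0695; python3 -m pendant '[0,0,0.003,0,0,0,0.04, 0,0,0.002,0,0,0,0.04, 0,0,0,0,0,0,0.04]' >/dev/null; python3 to.py .5075 .1635 .0695
```

```text
t 17.95 p [0.5076 0.1652 0.0747] d_tool [-0.0017 -0.0001  0.0052] rot [ 0.0009 -0.0004 -0.0031] F [ 0.5  0.9 -1.6] w 0.049 g 25.0
t 18.32 p [0.5073 0.1652 0.0693] d_tool [-0.0017  0.0003 -0.0002] rot [ 0.0002 -0.0003 -0.0031] F [-0.2 -0.6  0.4] w 0.0493 g 25.0
```

```bash
python3 -m pendant '[0,0,0.001,0,0,0,0.04, 0,0,0,0,0,0,0.04]' | grep -E "^force|pos"
```

```text
position: [0.5073, 0.1653, 0.0691]
force: [-4.0, -0.4, 14.3]
```

Floor contact. Ease off, open and lift.

```bash
python3 -m pendant '[0,0,-0.001,0,0,0,0.04, 0,0,0,0,0,0,0.055, 0,0,0,0,0,0,0.065, 0,0,0,0,0,0,0.075, 0,0,0,0,0,0,0.075, 0,0,-0.01,0,0,0,0.075, 0,0,-0.03,0,0,0,0.08, 0,0,-0.05,0,0,0,0.08, 0,0,-0.05,0,0,0,0.08]' | grep -E "^force|pos"; python3 -m pendant '[-0.05,0,-0.02,0,0,0,0.08, -0.05,0,0,0,0,0,0.08, -0.05,0,0,0,0,0,0.08, 0,0,0,0,0,0,0.08, 0,0,0,0,0,0,0.08]' | grep -E "^force|pos"; python3 - <<'E'
from h import *
import cv2
w=get_image("side");sc=get_image("scene")
cv2.imwrite("pics/p5.png",np.hstack([cv2.resize(w[80:200,260:380],(360,360)),cv2.resize(sc[170:320,140:300],(384,360))])[:,:,::-1])
E
```

```text
position: [0.507, 0.1647, 0.2112]
force: [0.3, 0.2, 0.4]
position: [0.5067, 0.0154, 0.2296]
force: [0.8, -0.6, -0.5]
```

View pics/p5.png

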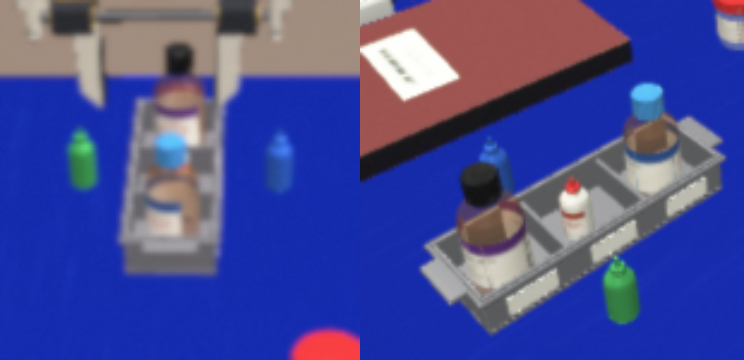

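Both bottles stand upright in the end cells, the dropper is in the middle, and the gripper is clear.

```bash
python3 -c "
from cell import *
print(sign_off())"
```

```text
the job is handed in; nothing more can be done
None
```

The job is handed in: both brown stain bottles were lowered to the floor of the carrier's end cells and stand upright, the oil dropper is still in the middle cell, and it took about 20 s of the 59 s allowed.

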